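Refit the infeed roller's axle

TASK

The tray infeed has been washed and its axle left on the drying rack: lift the axle by its flat-sided handle and thread it, nose first, through the near bearing block, the roller and the far bearing block until its collar sits flush against the near block, then let go of it. The bearing blocks sit on a tension carriage that may stand up to 12 mm to either side of the middle of the frame, so feel for the hole and ease the axle through gently without ever forcing it (never over 30 N); leave the other things on the counter where they are.

Things in the scene. Friction and masses are not known exactly. Their poses are not given: they have to be found in the camera images.
- infeed: The infeed unit, fixed: steel base 150 x 190 mm, two aluminium cheeks (tops 118 mm above the counter), each holding a white plastic bearing block with a hole, a black roller between them, a white drive box with small rollers on the +x side. Origin on the counter below the roller's middle; y parallel to the holes' line, pointing to the near side, where the axle goes in; z up.
- mouth (a point): Middle of the frame at the near block's outer face (unit y = +65 mm), 95 mm above the counter; axes as the infeed's. The round 14 mm hole (block 50 x 50 x 12 mm) is at this height but up to 12 mm to either side along the unit's x: the carriage with both blocks and roller is clamped anywhere in -12 to +12 mm, gives no reading and does not yield to gentle force.
- far_mouth (a point): Middle of the frame at the far block's outer face (unit y = -65 mm), 95 mm above the counter; axes as the infeed's. The far block is like the near one; its 14 mm hole and the roller's 16 mm bore (roller 48 mm in diameter, y = -49 to +49 mm, turns freely) stay in line with the near hole, all shifted sideways by the same amount.
- axle: The axle, loose, 0.11 to 0.18 kg: tubular steel shaft 12 mm in diameter, 150 mm from collar to nose tip (the last 4 mm taper to a flat 10.4 mm tip), collar 28 mm in diameter and 6 mm thick, then the oblong handle. Origin on its line at the collar's front face, which must meet the near block; y from nose to handle. Lies level, 45 mm above the counter; balances about 40 mm noseward of the origin.
- axle_handle (a point): Centre of the axle's flat-sided aluminium handle, 18 mm wide, 26 mm high, 60 mm long, 36 mm from the collar's front face; y along the axle from nose to handle, flat sides upright. Gripped lightly, it can dip at the nose. On the rack its underside is 32 mm above the counter.
- axle_nose (a point): The tip of the axle's nose, on its line, 150 mm from the collar's front face (186 mm from the handle's centre). Axes as the axle's.
- rack: White plastic drying rack, fixed: base 70 x 150 x 8 mm with two V-shaped saddles (tops 51 mm above the counter) that hold the axle's shaft; the handle overhangs its +y end. Origin on the counter under its middle.
- spanner: Bystander, loose: steel spanner 160 mm long, lying; origin on the counter. Leave it where it is.
- spare_bush: Bystander, loose: white plastic bush, 32 mm across, 12 mm high. Leave it where it is.
- label_roll: Bystander, loose: roll of paper labels on its end, 90 mm across, 40 mm high. Leave it where it is.
- marker: Bystander, loose: black marker pen, 14 mm thick, 120 mm long, lying. Leave it where it is.
- tray: Bystander, loose: empty black tray 140 x 200 mm, 25 mm high. Leave it where it is.
- spray: Bystander, loose: clear bottle, 70 mm across, 190 mm high. Leave it where it is.
- cup: Bystander, loose: grey cup, 72 mm across, 80 mm high. Leave it where it is.
Not all that is in view belongs to the job. Several things have the shape of the axle; the one meant has the colours described above.

How it is judged:
By the outcome, as a careful person would: the job done as asked, in the order asked, and still so for the second after the job is handed in, with the robot touching nothing.
It also fails if it takes over 72 s, if anything falls off the work surface, if the arm or the gripper's body presses on something with over 40 N, if the wrist force passes 120 N, or if a joint passes its speed limit or range.

ROBOT

A 7-joint arm with a two-finger parallel gripper is mounted at the origin on the work surface. World frame = base frame: x ahead of the robot, y to its left, z up, the work surface at z = 0. Lengths are in m, angles in rad, forces in N, time in s.
With the tool pointing down it reaches from about 0.425 to 0.8 m from the base axis. Payload 8.3 kg.
Tool frame: the origin (TCP) lies on the centre line of the jaws, within the pads' length; the fingertips stand 14 mm ahead of it and the grasp point (between the pads) lies 5 mm behind it (arm.tip_extent is the distance from the TCP to the fingertips, in m); z points along the fingers, y is the direction in which the jaws open and shut (so a half turn about z gives the same grasp; the last joint's range is limited). The gripper opens to 85 mm and grips with 20 to 120 N. Pads are 22 mm wide; open, the fingers measure 114 mm over their backs; the gripper's body (76 mm by 85 mm) begins 54 mm behind the grasp point. The pads swing forward as they close: fully open they stand 13 mm farther back than shut.
Start: joints at [-1.268, 0.383, 0.016, 1.37, -0.006, 1.388, -0.046], TCP at [0.224, 0.584, 0.245] pointing down, gripper open.
Joint ranges: [-2.95, 2.95], [-0.25, 2.06], [-1.52, 1.56], [0.18, 2.33], [-1.44, 4.58], [0.02, 2.06], [-3.01, 3.01]. Speed limits (rad/s): [2.39, 2.39, 3.01, 3.01, 3.14, 3.14, 3.14].

INTERFACE

Orientations are given as a unit quaternion [w, x, y, z].
In Python, from bench import arm gives the robot as it stands.
- The arm moves only by the shell command python3 -m handwheel 'ROWS' [FORCE]. ROWS is text: rows parted by semicolons, each of 5 numbers parted by spaces: the finger opening in cm, from 0 to 8.54, then the shift along the world's x, y, z in cm, then the turn about the world's z in rad. A call has 1 to 10 rows; each row is the pose to reach, as a shift and turn from the pose commanded when the call began; what a row does not reach only later rows make up. A row lasts 1/8 s, in which the tool goes at most 62.5 mm and 10.7 degrees, less where a joint would pass 70% of its speed; a pose out of reach is approached as far as the arm can. A call with a gripper value outside its range is refused whole. The fingers move at their own pace and stop on an object; FORCE is the grip in N (left out, the last holds). Time passes only in rows, so rows that repeat a pose let the fingers close. It gives the time, the measured TCP pose, the force and the opening at its end, in the units of the state.
- arm.get_obs(): the state, without advancing time (a new reading comes with each control period).
- arm.capture(name): name is "scene" or "top"; returns the picture (384x512x3 uint8, red, green, blue); there is no depth.
- arm.camera_info(name): a dict with "K" (3x3 intrinsics, pixels), "rvec" (rotation vector, rad) and "tvec" (3), from world to camera coordinates, as OpenCV has them. Camera axes: x right, y down, z forward; pixel columns grow to the right and rows downward; lengths in m; the calibration is good to about 2 mm. A picture is of the moment at which its call begins. camera_info takes no time and is no camera call.
- arm.close_job(): hands the job in, once; it reports no verdict.
Trained networks look in the newest picture that a camera, given by its name, has taken for a name from the list of things; names that differ only in an ending like _2 or _b are one class to them, and where a whole thing is asked for, a point or a joint stands for the part that bears it (a point fixed in the world has none). Each returns a list of dicts, best first, with "confidence" (0 to 1); they miss things now and then, are a little off and sometimes report something else, mostly with a low value. They report only what shows in the picture. A call takes as long as a camera call. They do not tell look-alikes from the thing itself.
- arm.find_in(camera, label): "extent" ([left, top, right, bottom] as shares, 0 to 1, of the picture: columns of its width, rows of its height, round what is visible of it).
- arm.silhouettes(camera, label): "region" (384x512 bool, what is visible of it) and "extent" ([left, top, right, bottom] as shares, 0 to 1, of the picture: columns of its width, rows of its height, round what is visible of it).
- arm.tip_of(camera, label): "at" ([column, row] as shares, 0 to 1, of the picture: columns of its width, rows of its height: a listed point, or the origin of a listed thing).
The state is a dict: "time_s": time; "joints": joint angles; "qd": joint speeds; "effort": joint torques, N m; "ee_pos": TCP position; "orientation": TCP orientation; "wrist_force": force on the tool from outside, world axes, zero at the start; "torque": the same for the moment, N m; "grip_width": opening from 0.0 (shut) to 1.0 (fully open).
Only numpy, scipy, OpenCV 4.12 (cv2) and the standard library are available. Lean on these libraries where they do the work, as an engineer would, in place of code of your own. Each camera call takes 0.05 s, during which the arm holds its last target. There are 200 camera calls.

## Working session

There is one attempt and no reset: what is moved stays moved. The work goes in short steps, Python scripts to look and compute and a shell command to move; the robot and the scene stay as the last step left them, time stands still between calls to the robot, and variables do not carry over. Pictures are saved under pics/ and viewed, about 8 in all and at most 12, crops included, and the job is handed in when it is done.

```bash
mkdir -p pics; ls; cat > h.py <<'E'
from bench import arm
import numpy as np, cv2
def cam(n):
    c=arm.camera_info(n); R=cv2.Rodrigues(np.array(c["rvec"],float))[0]
    return np.array(c["K"],float),R,np.array(c["tvec"],float).ravel()
def ray(n,uv,z):
    K,R,t=cam(n); d=R.T@np.linalg.solve(K,[uv[0],uv[1],1.]); o=-R.T@t
    return o+d*(z-o[2])/d[2]
def proj(n,p):
    K,R,t=cam(n); q=K@(R@np.array(p,float)+t); return q[:2]/q[2]
def save(n,f,box=None,s=1):
    im=arm.capture(n)[:,:,::-1]
    if box: im=im[box[1]:box[3],box[0]:box[2]]
    cv2.imwrite("pics/"+f,cv2.resize(np.ascontiguousarray(im),None,fx=s,fy=s,interpolation=cv2.INTER_CUBIC))
E
python3 - <<'E'
from h import *
a=arm.capture("scene");b=arm.capture("top")
cv2.imwrite("pics/s.png",cv2.resize(a[:,:,::-1],(768,576)));cv2.imwrite("pics/t.png",cv2.resize(b[:,:,::-1],(768,576)))
H=dict(mouth=.095,far_mouth=.095,axle=.045,axle_handle=.045,axle_nose=.045,rack=0,infeed=0)
for l in H:
  for n in("scene","top"):
    for r in arm.tip_of(n,l)[:3]:
      uv=np.array(r["at"])*[512,384]; print(l,n,round(r["confidence"],2),uv.round(1),ray(n,uv,H[l]).round(4))
for n in("scene","top"):
  K,R,t=cam(n);print(n,K[0,0],(-R.T@t).round(3),R[2].round(2))
o=arm.get_obs();print(o["time_s"],o["ee_pos"],o["orientation"],o["grip_width"],o["wrist_force"])
E
```

```text
pics
mouth scene 0.95 [238.  217.1] [ 0.5559 -0.0612  0.095 ]
mouth top 0.9 [272.2 155.2] [ 0.5637 -0.0664  0.095 ]
far_mouth scene 0.69 [186.1 226.6] [ 0.5958 -0.1914  0.095 ]
far_mouth scene 0.64 [325.3 264. ] [0.6826 0.1647 0.095 ]
far_mouth top 0.59 [309.2 143.5] [ 0.5991 -0.1848  0.095 ]
axle scene 0.91 [344.7 203.1] [0.448  0.2299 0.045 ]
axle top 0.6 [180.7 197.3] [0.4391 0.235  0.045 ]
axle top 0.58 [174.4 278.4] [0.1768 0.2556 0.045 ]
axle_handle scene 0.96 [359.7 203. ] [0.4444 0.2723 0.045 ]
axle_handle scene 0.58 [341.6 142.3] [0.2044 0.2313 0.045 ]
axle_handle top 0.87 [168.5 198.5] [0.4359 0.2752 0.045 ]
axle_handle top 0.8 [184.7 278.5] [0.1759 0.2223 0.045 ]
axle_handle top 0.56 [225.9 187.8] [0.4676 0.0858 0.045 ]
axle_nose scene 0.85 [397.9 147.3] [0.2128 0.406  0.045 ]
axle_nose scene 0.71 [295.5 205.5] [0.4668 0.0912 0.045 ]
axle_nose top 0.86 [133.3 277. ] [0.1834 0.3886 0.045 ]
axle_nose top 0.66 [221.4 186.9] [0.471  0.1007 0.045 ]
rack scene 0.81 [321.6 213.3] [0.4545 0.1695 0.    ]
rack top 0.79 [206.  195.1] [0.4486 0.1578 0.    ]
infeed scene 0.84 [210.3 245.9] [ 0.5886 -0.1361  0.    ]
infeed scene 0.71 [425.8 266.9] [0.6142 0.445  0.    ]
infeed top 0.65 [290.4 153.3] [ 0.5875 -0.1339  0.    ]
scene 493.00549866427633 [1.324 0.032 1.133] [-0.63 -0.02 -0.77]
top 361.9229557836834 [ 0.344 -0.01   1.23 ] [ 0.08  0.01 -1.  ]
0.8 [0.22351845 0.58364337 0.2453125 ] [-2.94724222e-05  1.81858640e-01  9.83324684e-01 -5.07292959e-06] 0.9985663421527124 [ 1.01471953 -0.13725797 -0.37507952]
```

View pics/s.png

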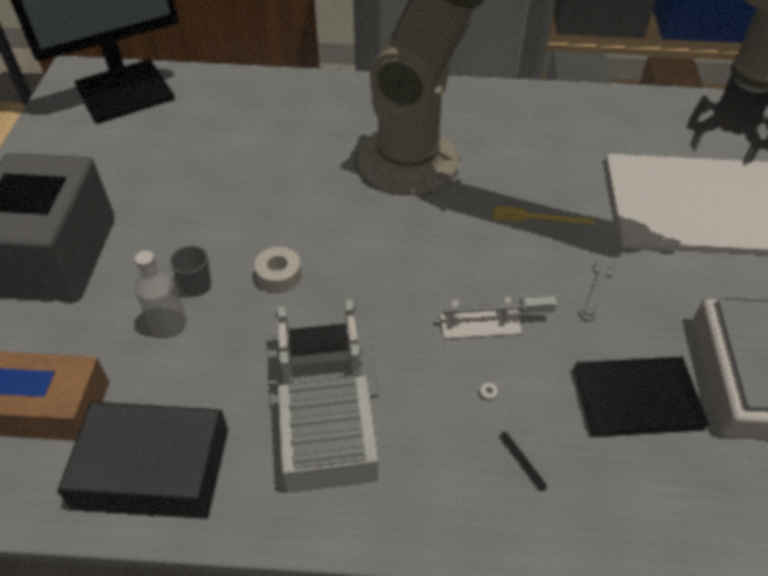

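View pics/t.png

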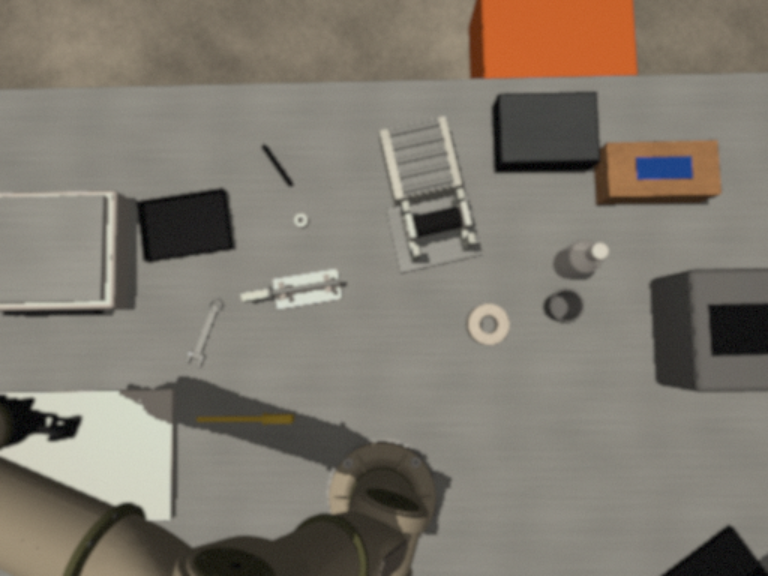

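The top view (768x576) shows the rack at about (305,288). The steel axle lies on it, with its handle at (255,296) and nose at (345,284). The infeed is at (435,220). Two things have the axle's shape:
- **Grey steel and aluminium one:** on the rack, and it fits the description.
- **Yellow one:** at (245,418) in the top view and (545,215) in the scene view. It is the wrong colour and not on a rack.

I'll confirm this in an enlarged composite of crops.

```bash
python3 - <<'E'
from h import *
a=arm.capture("scene")[:,:,::-1];b=arm.capture("top")[:,:,::-1]
cr=lambda im,x,y:cv2.resize(np.ascontiguousarray(im[y:y+75,x:x+100]),(400,300),interpolation=cv2.INTER_CUBIC)
c=np.vstack([np.hstack([cr(b,150,160),cr(a,280,170)]),np.hstack([cr(b,245,115),cr(a,165,190)])])
cv2.imwrite("pics/c.png",np.clip(c*1.5,0,255).astype(np.uint8))
for l in("axle","infeed","rack"):
  for n in("scene","top"):
    for r in arm.silhouettes(n,l)[:2]:
      m=r["region"]; ys,xs=np.nonzero(m); print(l,n,round(r["confidence"],2),m.sum(),(np.array(r["extent"])*[512,384,512,384]).round(1),cv2.fitLine(np.c_[xs,ys].astype(np.float32),2,0,.01,.01).ravel().round(3))
E
```

```text
axle scene 0.64 348 [326.6 137.8 395.7 155. ] [9.96000e-01 9.30000e-02 3.54816e+02 1.43931e+02]
axle scene 0.56 539 [294.2 198.2 368.3 210.3] [ 9.98000e-01 -6.90000e-02  3.40469e+02  2.04215e+02]
axle top 0.65 298 [131.6 276.9 196.6 281.6] [ 1.00000e+00 -1.90000e-02  1.67218e+02  2.79285e+02]
axle top 0.52 298 [160.8 187.8 224.  200.5] [ 9.86000e-01 -1.70000e-01  1.90960e+02  1.93406e+02]
infeed scene 0.85 7337 [177.4 198.9 253.8 325.9] [8.80000e-02 9.96000e-01 2.15381e+02 2.68790e+02]
infeed top 0.78 4859 [255.   74.7 320.7 184. ] [1.91000e-01 9.82000e-01 2.84954e+02 1.31153e+02]
rack scene 0.34 7444 [174.3 199.2 250.8 326.7] [7.70000e-02 9.97000e-01 2.15183e+02 2.68576e+02]
rack top 0.84 759 [182.3 184.5 230.3 203.2] [ 9.94000e-01 -1.07000e-01  2.04216e+02  1.92480e+02]
```

View pics/c.png

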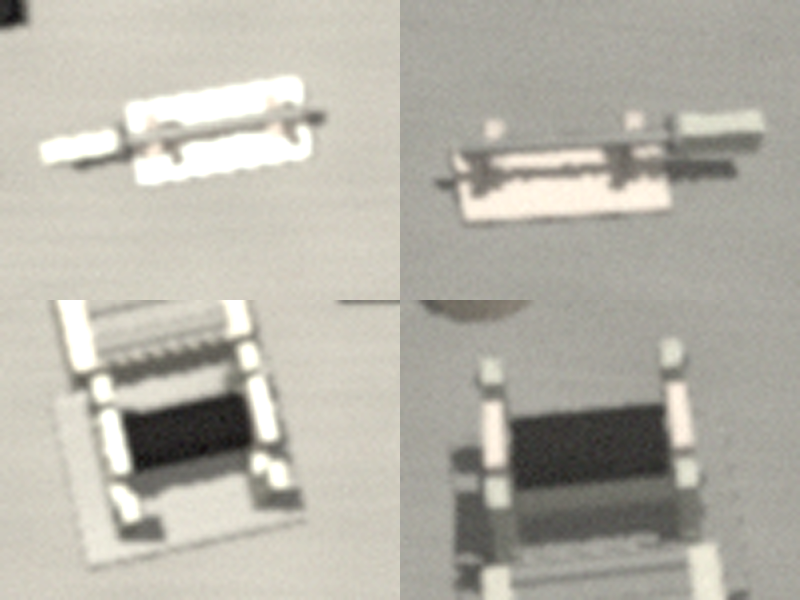

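The crops confirm it: the grey steel shaft with the aluminium handle lies on the white rack. In the top crop its handle is at (78,147) and its nose at (322,117). The lower crops show the white blocks on both sides of the black roller. Next I'll turn these pixels into positions.

```bash
python3 - <<'E'
from h import *
T=lambda x,y,ox,oy:(ox+x/4-.4,oy+y/4-.4)
def pr(l,n,uv,z): print(l,n,ray(n,uv,z).round(4))
pr("handle","top",T(78,147,150,160),.058);pr("handle","scene",T(320,122,280,170),.058)
pr("collarend","scene",T(279,126,280,170),.058);pr("endhandle","scene",T(362,121,280,170),.058)
pr("nose","top",T(323,117,150,160),.045);pr("nose","scene",T(50,150,280,170),.045)
pr("nearblk","top",T(117,141,245,115),.12);pr("nearblk","scene",T(279,113,165,190),.12)
pr("farblk","top",T(262,107,245,115),.12);pr("farblk","scene",T(94,133,165,190),.12)
for k,p in dict(bl=(92,265),br=(303,220),tl=(55,100)).items(): pr(k,"top",T(*p,245,115),.006)
for n in("scene","top"):
  for l,z in(("mouth",.095),("far_mouth",.095),("axle_handle",.045)):
    pts=[]
    for i in range(3):
      arm.capture(n)
      r=arm.tip_of(n,l)
      for q in r[:1]: pts.append(ray(n,np.array(q["at"])*[512,384],z)[:2].round(4))
    print(n,l,pts)
E
```

```text
handle top [0.4418 0.2701 0.058 ]
handle scene [0.4446 0.2699 0.058 ]
collarend scene [0.4503 0.2409 0.058 ]
endhandle scene [0.4415 0.2995 0.058 ]
nose top [0.4639 0.0712 0.045 ]
nose scene [0.4732 0.0819 0.045 ]
nearblk top [ 0.5756 -0.0707  0.12  ]
nearblk scene [ 0.5774 -0.068   0.12  ]
farblk top [ 0.6002 -0.184   0.12  ]
farblk scene [ 0.6015 -0.1829  0.12  ]
bl top [ 0.4929 -0.0533  0.006 ]
br top [ 0.5281 -0.2336  0.006 ]
tl top [ 0.6362 -0.0245  0.006 ]
scene mouth [array([ 0.5688, -0.06  ]), array([ 0.5661, -0.0639]), array([ 0.5653, -0.0613])]
scene far_mouth [array([ 0.5974, -0.2001]), array([ 0.598 , -0.2082]), array([ 0.6032, -0.1975])]
scene axle_handle [array([0.2096, 0.2216]), array([0.2032, 0.2222]), array([0.2001, 0.2292])]
top mouth [array([ 0.5629, -0.0636]), array([ 0.5708, -0.0659]), array([ 0.5798, -0.0687])]
top far_mouth [array([ 0.6029, -0.1849]), array([ 0.5944, -0.1946]), array([ 0.6024, -0.1983])]
top axle_handle [array([0.1709, 0.2223]), array([0.4384, 0.2676]), array([0.1873, 0.2163])]
```

```bash
python3 -m handwheel '8.5 3 -4.5 0 -0.15; 8.5 6 -9 0 -0.3; 8.5 9 -13.5 0 -0.45; 8.5 12 -18 0 -0.6; 8.5 15 -22.5 -2 -0.75; 8.5 18 -26.5 -5 -0.9; 8.5 20.5 -30 -8 -1.0; 8.5 22 -31.8 -11 -1.053; 8.5 22 -31.8 -11 -1.053; 8.5 22 -31.8 -11 -1.053' 80; python3 - <<'E'
from h import *
o=arm.get_obs();print(o["joints"],o["orientation"],o["wrist_force"])
save("top","g1.png",(140,145,260,235),4)
E
```

```text
time_s: 4.25
ee_pos: [0.4434, 0.2669, 0.1361]
orientation: [-0.0, 0.651, 0.759, 0.001]
wrist_force: [-0.1, -0.3, -0.3]
grip_width: 0.996
[-0.90175631  0.24126926  0.34606389  1.82708235 -0.09240233  1.08785565
 -0.36813904] [-1.84048668e-04  6.50657171e-01  7.59371392e-01  5.49781298e-04] [-0.1305474  -0.33215965 -0.26503477]
```

View pics/g1.png

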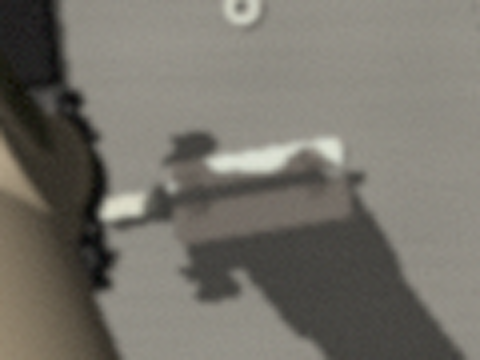

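The open jaws, tips near (75,105) and (100,275), straddle the handle line at about (120,208). I'm going down to grip.

```bash
python3 -m handwheel '8.5 0 -0.1 -4 0; 8.5 0 -0.1 -7.5 0; 8.5 0 -0.1 -9.6 0; 8.5 0 -0.1 -9.6 0; 4 0 -0.1 -9.6 0; 1 0 -0.1 -9.6 0; 1 0 -0.1 -9.6 0; 1 0 -0.1 -9.6 0; 1 0 -0.1 -9.6 0; 1 0 -0.1 -9.6 0' 90
```

```text
time_s: 5.55
ee_pos: [0.444, 0.2648, 0.0397]
orientation: [0.0, 0.651, 0.759, 0.0]
wrist_force: [0.4, 0.9, 4.8]
grip_width: 0.196
```

```bash
python3 -m handwheel '1 0 0 1 0; 1 0 0 3 0; 1 0 0 6 0; 1 0 0 9 0; 1 3 -4 9 0.02; 1 6 -8 9 0.04; 1 9.1 -12.5 7 0.047; 1 9.1 -12.5 5 0.047; 1 9.1 -12.5 5 0.047; 1 9.1 -12.5 5 0.047'; python3 - <<'E'
from h import *
a=arm.capture("scene")[:,:,::-1];b=arm.capture("top")[:,:,::-1]
cr=lambda im,x,y:cv2.resize(np.ascontiguousarray(im[y:y+75,x:x+100]),(800,600),interpolation=cv2.INTER_CUBIC)
c=np.hstack([cr(b,220,110),cr(a,215,175)])
cv2.imwrite("pics/d1.png",np.clip(cr(b,225,115)*1.5,0,255).astype(np.uint8));cv2.imwrite("pics/d2.png",np.clip(cr(a,215,180)*1.5,0,255).astype(np.uint8))
o=arm.get_obs();print(o["wrist_force"],o["torque"],o["joints"])
E
```

```text
time_s: 6.8
ee_pos: [0.5342, 0.1407, 0.0899]
orientation: [-0.0, 0.633, 0.774, 0.0]
wrist_force: [0.5, 0.0, -0.7]
grip_width: 0.191
[ 0.13959251  0.18610659 -1.26351883] [0.07596702 0.03284334 0.03424966] [-0.65279813  0.37568757  0.41616467  1.78375774 -0.17605311  1.01741056
  0.03111423]
```

View pics/d1.png

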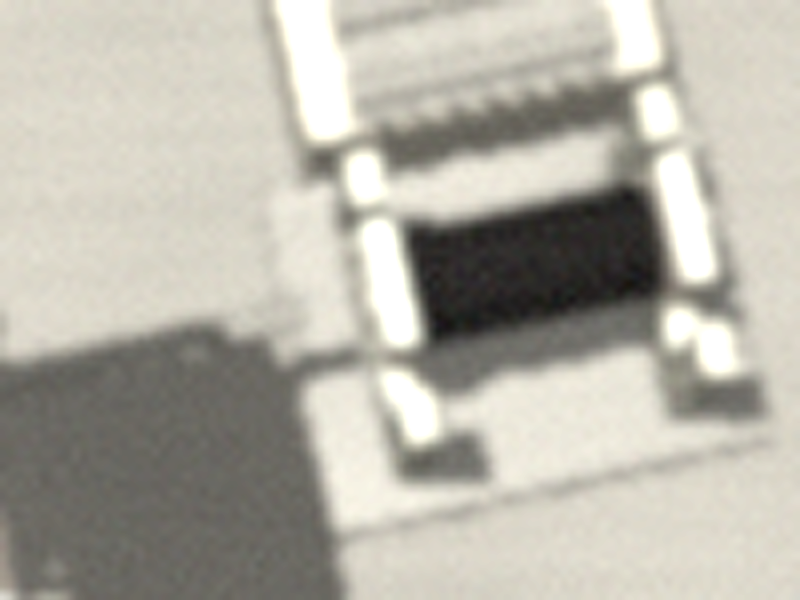

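View pics/d2.png

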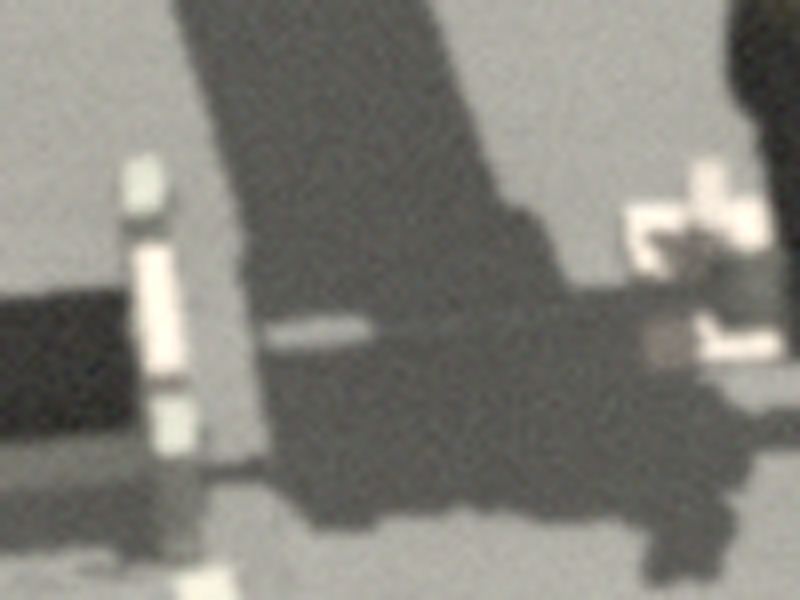

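The scene crop shows the nose tip at about (265,333), left of the near block's white face at (160,310). The lit shaft runs on to (370,326). In the top view the shaft is hidden by shadow. I'll compare this with where the nose should be.

```bash
python3 - <<'E'
from h import *
o=arm.get_obs();p=np.array(o["ee_pos"]);q=o["orientation"]
th=2*np.arctan2(q[2],q[1])-np.pi/2; print("yaw",np.degrees(th))
y=np.array([-np.sin(th),np.cos(th),0]); h=p+[0,0,.005]
f=lambda P:((proj("scene",P)+.4-[215,180])*8).round(0)
for dip in(-2,0,2,4):
  d=-y*np.cos(np.radians(dip))-np.array([0,0,1])*np.sin(np.radians(dip))
  print(dip,[f(h+d*s) for s in(.182,.15,.1,.06)])
print("top nose",(proj("top",h-y*.182)+.4-[225,115])*8,(proj("top",h-y*.1)+.4-[225,115])*8)
# block top predicted in scene/top
yu=np.array([-.198,.980,0]);m=np.array([.5757,-.0628,.095])
for n,of in(("scene",[215,180]),("top",[225,115])):
  c=m-yu*.006+[0,0,.025]; xu=np.array([.98,.198,0])
  print(n,[((proj(n,c+xu*s)+.4-of)*8).round(0) for s in(-.025,0,.025)])
g=lambda x,y,n,of,z:ray(n,(of[0]+x/8-.4,of[1]+y/8-.4),z).round(4)
print("scene blk ends",g(150,243,"scene",(215,180),.12),g(170,372,"scene",(215,180),.12))
print("top blk ends",g(376,215,"top",(225,115),.12),g(402,345,"top",(225,115),.12))
print("top far ends",g(672,150,"top",(225,115),.12),g(703,282,"top",(225,115),.12))
E
```

```text
yaw 11.503772199507253
-2 [array([256., 329.]), array([354., 321.]), array([505., 309.]), array([626., 299.])]
0 [array([256., 341.]), array([353., 331.]), array([505., 315.]), array([625., 302.])]
2 [array([256., 352.]), array([353., 340.]), array([505., 321.]), array([625., 306.])]
4 [array([257., 364.]), array([354., 350.]), array([505., 327.]), array([625., 310.])]
top nose [307.47115114 308.1472625 ] [105.71379156 352.74139347]
scene [array([148., 243.]), array([156., 305.]), array([164., 368.])]
top [array([403., 341.]), array([389., 279.]), array([375., 217.])]
scene blk ends [ 0.5524 -0.073   0.12  ] [ 0.6028 -0.0617  0.12  ]
top blk ends [ 0.6022 -0.0643  0.12  ] [ 0.5508 -0.0732  0.12  ]
top far ends [ 0.6256 -0.1801  0.12  ] [ 0.5732 -0.1905  0.12  ]
```

```bash
python3 - <<'E'
from h import *
b=np.mean([arm.capture("top")[:,:,::-1].astype(float) for _ in range(6)],0);a=np.mean([arm.capture("scene")[:,:,::-1].astype(float) for _ in range(6)],0)
def cr(im,x,y):
  c=cv2.resize(np.ascontiguousarray(im[y:y+56,x:x+75]),(800,300*2),interpolation=cv2.INTER_CUBIC); return cv2.resize(c,(600,448))
def st(c,lo,hi): return np.clip((c-lo)/(hi-lo)*255,0,255)
c1=cv2.resize(b[138:175,225:285],(800,493)[0:1]+(300,) if 0 else (480,296),interpolation=cv2.INTER_CUBIC)
c2=cv2.resize(a[205:242,225:285],(480,296),interpolation=cv2.INTER_CUBIC)
cv2.imwrite("pics/e.png",np.vstack([st(c1,40,130),st(c2,40,130)]).astype(np.uint8))
E
```

```text
(no output)
```

View pics/e.png

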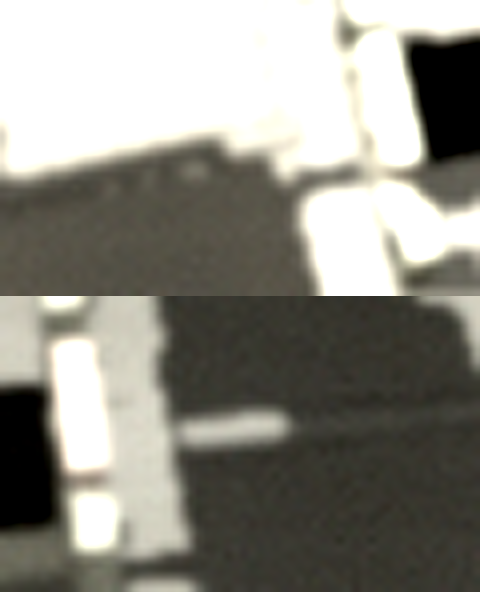

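The axle is level and in line with the measured hole to within about 1.5 mm. In the enhanced scene half of the crop, the tip is at (180,432) and its line fits the prediction. I'm approaching the mouth.

```bash
python3 -m handwheel '1 0.12 -0.59 0 0; 1 0.24 -1.18 0 0; 1 0.34 -1.67 0 0; 1 0.42 -2.06 0 0; 1 0.46 -2.25 0 0; 1 0.50 -2.45 0 0; 1 0.53 -2.6 0 0; 1 0.55 -2.7 0 0; 1 0.57 -2.8 0 0; 1 0.57 -2.8 0 0'
```

```text
time_s: 8.75
ee_pos: [0.5402, 0.1116, 0.0893]
orientation: [-0.0, 0.633, 0.774, -0.0]
wrist_force: [0.5, 0.1, -0.9]
grip_width: 0.2
```

```bash
python3 -m handwheel '1 0.02 -0.1 0 0; 1 0.04 -0.2 0 0; 1 0.06 -0.29 0 0; 1 0.08 -0.39 0 0; 1 0.1 -0.49 0 0; 1 0.1 -0.49 0 0'
```

```text
time_s: 9.5
ee_pos: [0.5412, 0.1066, 0.0893]
orientation: [-0.0, 0.633, 0.774, -0.0]
wrist_force: [-0.9, -0.4, -0.5]
grip_width: 0.193
```

```bash
python3 -m handwheel '1 0.02 -0.1 0 0; 1 0.04 -0.2 0 0; 1 0.06 -0.29 0 0; 1 0.08 -0.39 0 0; 1 0.1 -0.49 0 0; 1 0.1 -0.49 0 0'; python3 -c "
from h import *
o=arm.get_obs();print(np.round(o['wrist_force'],2),np.round(o['torque'],3))"
```

```text
time_s: 10.25
ee_pos: [0.5422, 0.1017, 0.0893]
orientation: [-0.0, 0.633, 0.774, -0.0]
wrist_force: [-0.7, -0.2, -1.2]
grip_width: 0.197
[-0.65 -0.16 -1.22] [ 0.144 -0.013 -0.045]
```

```bash
python3 -m handwheel '1 0.04 -0.2 0 0; 1 0.08 -0.39 0 0; 1 0.12 -0.59 0 0; 1 0.16 -0.78 0 0; 1 0.2 -0.98 0 0; 1 0.24 -1.18 0 0; 1 0.28 -1.37 0 0; 1 0.32 -1.57 0 0; 1 0.32 -1.57 0 0'; python3 -c "
from h import *
o=arm.get_obs();print(np.round(o['wrist_force'],2),np.round(o['torque'],3))
save('scene','f.png',(170,185,270,260),8)"
```

```text
time_s: 11.38
ee_pos: [0.5454, 0.0859, 0.0893]
orientation: [-0.0, 0.633, 0.774, -0.0]
wrist_force: [-0.4, 0.2, -1.0]
grip_width: 0.199
[-0.4   0.22 -0.97] [0.13  0.061 0.012]
```

View pics/f.png

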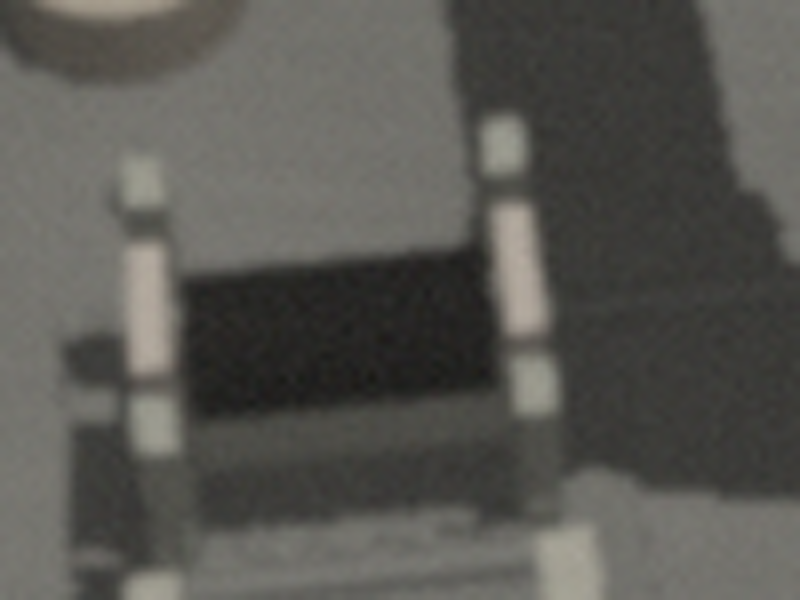

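The shaft meets the near block at (560,305) and no nose shows outside it, so it is in the bore, about 30 mm deep. Forces are around 1 N, so I'm easing on.

```bash
python3 -m handwheel '1 0.08 -0.39 0 0; 1 0.16 -0.78 0 0; 1 0.24 -1.18 0 0; 1 0.32 -1.57 0 0; 1 0.4 -1.96 0 0; 1 0.48 -2.35 0 0; 1 0.55 -2.74 0 0; 1 0.63 -3.14 0 0; 1 0.71 -3.53 0 0; 1 0.71 -3.53 0 0'; python3 -c "
from h import *
o=arm.get_obs();print(np.round(o['wrist_force'],2),np.round(o['torque'],3))"
```

```text
time_s: 12.68
ee_pos: [0.5526, 0.0503, 0.0893]
orientation: [0.0, 0.634, 0.774, -0.0]
wrist_force: [0.6, 0.1, -1.3]
grip_width: 0.196
[ 0.62  0.12 -1.31] [ 0.121  0.046 -0.014]
```

```bash
python3 -m handwheel '1 0.08 -0.39 0 0; 1 0.16 -0.78 0 0; 1 0.24 -1.18 0 0; 1 0.32 -1.57 0 0; 1 0.4 -1.96 0 0; 1 0.48 -2.35 0 0; 1 0.55 -2.74 0 0; 1 0.63 -3.14 0 0; 1 0.71 -3.53 0 0; 1 0.71 -3.53 0 0'; python3 -c "
from h import *
o=arm.get_obs();print(np.round(o['wrist_force'],2),np.round(o['torque'],3))"
```

```text
time_s: 13.92
ee_pos: [0.5597, 0.0151, 0.0893]
orientation: [0.0, 0.634, 0.774, -0.0]
wrist_force: [0.3, 0.1, -1.3]
grip_width: 0.195
[ 0.33  0.1  -1.33] [ 0.072  0.023 -0.012]
```

```bash
python3 -m handwheel '1 0.04 -0.2 0 0; 1 0.08 -0.39 0 0; 1 0.12 -0.59 0 0; 1 0.16 -0.78 0 0; 1 0.2 -0.98 0 0; 1 0.22 -1.08 0 0; 1 0.24 -1.18 0 0; 1 0.26 -1.27 0 0; 1 0.28 -1.37 0 0; 1 0.28 -1.37 0 0'; python3 -c "
from h import *
o=arm.get_obs();print(np.round(o['wrist_force'],2),np.round(o['torque'],3))"; python3 -m handwheel '1 0.02 -0.1 0 0; 1 0.04 -0.2 0 0; 1 0.06 -0.29 0 0; 1 0.06 -0.29 0 0'
```

```text
time_s: 15.18
ee_pos: [0.5624, 0.0018, 0.0893]
orientation: [-0.0, 0.633, 0.774, 0.0]
wrist_force: [0.8, 0.0, -1.4]
grip_width: 0.197
[ 0.82  0.   -1.42] [ 0.142  0.016 -0.02 ]
time_s: 15.68
ee_pos: [0.563, -0.0012, 0.0893]
orientation: [-0.0, 0.633, 0.774, -0.0]
wrist_force: [0.1, -1.3, -0.2]
grip_width: 0.196
```

```bash
python3 -m handwheel '1 0.01 -0.05 0 0; 1 0.02 -0.1 0 0; 1 0.03 -0.15 0 0; 1 0.04 -0.2 0 0; 1 0.04 -0.2 0 0'; python3 -c "
from h import *
o=arm.get_obs();print(np.round(o['wrist_force'],2),np.round(o['torque'],3))"
```

```text
time_s: 16.3
ee_pos: [0.5634, -0.0031, 0.0893]
orientation: [-0.0, 0.633, 0.774, -0.0]
wrist_force: [-0.1, -0.0, -0.9]
grip_width: 0.195
[-0.11 -0.02 -0.91] [ 0.096 -0.034 -0.002]
```

```bash
python3 -m handwheel '1 0.01 -0.05 0 0; 1 0.02 -0.1 0 0; 1 0.03 -0.15 0 0; 1 0.04 -0.2 0 0; 1 0.05 -0.25 0 0; 1 0.06 -0.3 0 0; 1 0.07 -0.35 0 0; 1 0.08 -0.39 0 0; 1 0.08 -0.39 0 0'; python3 -c "
from h import *
o=arm.get_obs();print(np.round(o['wrist_force'],2),np.round(o['torque'],3))"
```

```text
time_s: 17.42
ee_pos: [0.5642, -0.007, 0.0893]
orientation: [-0.0, 0.633, 0.774, 0.0]
wrist_force: [0.2, -0.2, -1.2]
grip_width: 0.198
[ 0.24 -0.2  -1.24] [ 0.115 -0.01   0.012]
```

```bash
python3 -m handwheel '1 0.03 -0.15 0 0; 1 0.06 -0.3 0 0; 1 0.09 -0.44 0 0; 1 0.12 -0.59 0 0; 1 0.15 -0.74 0 0; 1 0.18 -0.88 0 0; 1 0.21 -1.03 0 0; 1 0.24 -1.18 0 0; 1 0.27 -1.32 0 0; 1 0.28 -1.37 0 0'; python3 -c "
from h import *
o=arm.get_obs();print(np.round(o['wrist_force'],2),np.round(o['torque'],3))
save('scene','k.png',(170,185,270,260),8)"
```

```text
time_s: 18.68
ee_pos: [0.567, -0.0208, 0.0893]
orientation: [-0.0, 0.633, 0.774, -0.0]
wrist_force: [-0.4, -0.9, -1.1]
grip_width: 0.197
[-0.38 -0.86 -1.11] [0.067 0.019 0.005]
```

View pics/k.png

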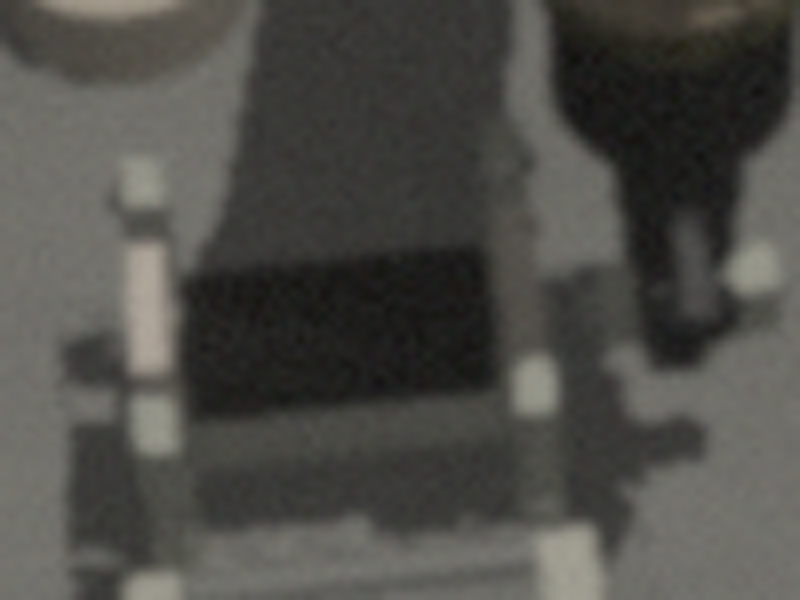

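The collar is at about (575,300), with roughly a 10 mm gap left to the block's edge at (545,300). I'm closing it slowly.

```bash
python3 -m handwheel '1 0.02 -0.1 0 0; 1 0.04 -0.2 0 0; 1 0.06 -0.29 0 0; 1 0.08 -0.39 0 0; 1 0.1 -0.49 0 0; 1 0.11 -0.54 0 0; 1 0.12 -0.59 0 0; 1 0.12 -0.59 0 0'; python3 -m handwheel '1 0.01 -0.05 0 0; 1 0.02 -0.1 0 0; 1 0.03 -0.15 0 0; 1 0.04 -0.2 0 0; 1 0.04 -0.2 0 0'
```

```text
time_s: 19.73
ee_pos: [0.5682, -0.0266, 0.0893]
orientation: [0.0, 0.633, 0.774, 0.0]
wrist_force: [0.2, -0.3, -1.6]
grip_width: 0.2
time_s: 20.35
ee_pos: [0.5686, -0.0286, 0.0893]
orientation: [-0.0, 0.633, 0.774, 0.0]
wrist_force: [0.6, -0.6, -1.9]
grip_width: 0.196
```

```bash
M='python3 -m handwheel'; python3 -m handwheel '1 0.01 -0.04 0 0; 1 0.02 -0.08 0 0; 1 0.02 -0.1 0 0; 1 0.02 -0.1 0 0'|grep -E "pos|wrist"; python3 -m handwheel '1 0.01 -0.04 0 0; 1 0.02 -0.08 0 0; 1 0.02 -0.1 0 0; 1 0.02 -0.1 0 0'|grep -E "pos|wrist"
```

```text
ee_pos: [0.5688, -0.0295, 0.0893]
wrist_force: [0.0, 0.6, -1.3]
ee_pos: [0.569, -0.0306, 0.0893]
wrist_force: [-0.5, 0.3, -0.7]
```

```bash
python3 -m handwheel '1 0.01 -0.05 0 0; 1 0.01 -0.05 0 0'|grep -E "pos|wrist"; python3 -m handwheel '1 0.01 -0.05 0 0; 1 0.01 -0.05 0 0'|grep -E "pos|wrist"
```

```text
ee_pos: [0.5691, -0.0311, 0.0893]
wrist_force: [0.5, 0.4, -1.4]
ee_pos: [0.5692, -0.0316, 0.0893]
wrist_force: [-0.2, 0.1, -1.5]
```

```bash
python3 -m handwheel '1 0.01 -0.05 0 0; 1 0.01 -0.05 0 0'|grep -E "pos|wrist"
```

```text
ee_pos: [0.5693, -0.0321, 0.0893]
wrist_force: [0.6, -0.0, -1.4]
```

```bash
python3 -m handwheel '1 0.01 -0.05 0 0; 1 0.01 -0.05 0 0'|grep -E "pos|wrist"; python3 -m handwheel '1 0.01 -0.05 0 0; 1 0.01 -0.05 0 0'|grep -E "pos|wrist"
```

```text
ee_pos: [0.5694, -0.0326, 0.0893]
wrist_force: [0.1, -0.3, -2.0]
ee_pos: [0.5694, -0.0327, 0.0893]
wrist_force: [-0.7, 0.9, -0.7]
```

```bash
python3 -m handwheel '1 0.01 -0.05 0 0; 1 0.01 -0.05 0 0'|grep -E "pos|wrist"; python3 -m handwheel '1 0.01 -0.05 0 0; 1 0.01 -0.05 0 0'|grep -E "pos|wrist"
```

```text
ee_pos: [0.5695, -0.0327, 0.0893]
wrist_force: [-2.5, 4.8, 0.9]
ee_pos: [0.5694, -0.0328, 0.0892]
wrist_force: [-3.7, 5.6, 1.9]
```

Contact is felt: the TCP has stopped at y -0.0327 and the axial force has risen to about 6 N. The depth is about 151 mm from the estimated mouth, against 150 mm expected. Next I'll look before letting go.

```bash
python3 -m handwheel '1 0.01 -0.04 0 0; 1 0.01 -0.04 0 0'|grep -E "pos|wrist"; python3 - <<'E'
from h import *
o=arm.get_obs();print(np.round(o['torque'],3))
a=np.mean([arm.capture("scene")[:,:,::-1].astype(float) for _ in range(4)],0)
cv2.imwrite("pics/l.png",np.clip(cv2.resize(a[185:260,170:270],(800,600),interpolation=cv2.INTER_CUBIC)*1.6,0,255).astype(np.uint8))
E
```

```text
ee_pos: [0.5694, -0.0328, 0.0893]
wrist_force: [-4.3, 7.4, 2.8]
[ 1.34   0.76  -0.012]
```

View pics/l.png

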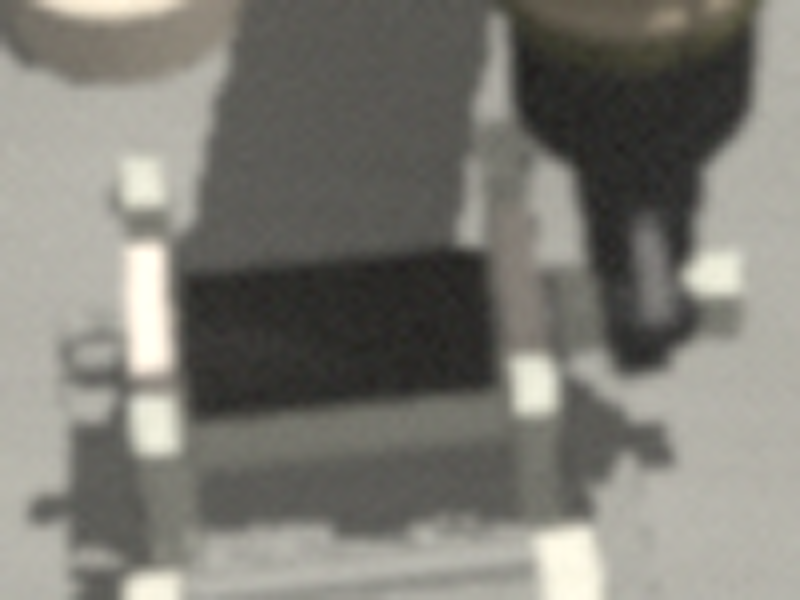

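The nose now sticks out beyond the far block at (85,350), and the collar at about (550,310) touches the near block. Now I'll release it.

```bash
python3 -m handwheel '3 0 0 0 0; 5 0 0 0 0; 6 0 0 0 0; 6 0 0 0 0; 6 0 0 0 0; 6 0 0 0 0'; python3 -m handwheel '6 0 0 2 0; 6 0 0 5 0; 6 0 0 9 0; 6 0 0 14 0; 6 0 4 16 0; 6 -2 9 16 0; 6 -4 14 16 0; 6 -5 18 16 0; 6 -6 22 16 0; 6 -6 22 16 0'; python3 - <<'E'
from h import *
a=np.mean([arm.capture("scene")[:,:,::-1].astype(float) for _ in range(4)],0);b=np.mean([arm.capture("top")[:,:,::-1].astype(float) for _ in range(4)],0)
r=lambda im,x,y:cv2.resize(im[y:y+75,x:x+50],(400,600),interpolation=cv2.INTER_CUBIC)
f=lambda im,x,y:cv2.resize(im[y:y+56,x:x+100],(800,448),interpolation=cv2.INTER_CUBIC)
cv2.imwrite("pics/m.png",np.clip(np.vstack([cv2.resize(f(a,170,195),(534,299)),cv2.resize(f(b,240,125),(534,299))])*1.5,0,255).astype(np.uint8))
E
```

```text
time_s: 24.3
ee_pos: [0.5698, -0.0345, 0.0893]
orientation: [-0.0, 0.633, 0.774, -0.0]
wrist_force: [-0.6, -0.2, 0.6]
grip_width: 0.704
time_s: 25.55
ee_pos: [0.5083, 0.1899, 0.249]
orientation: [-0.001, 0.631, 0.776, 0.0]
wrist_force: [-0.6, -0.5, -0.6]
grip_width: 0.7
```

View pics/m.png

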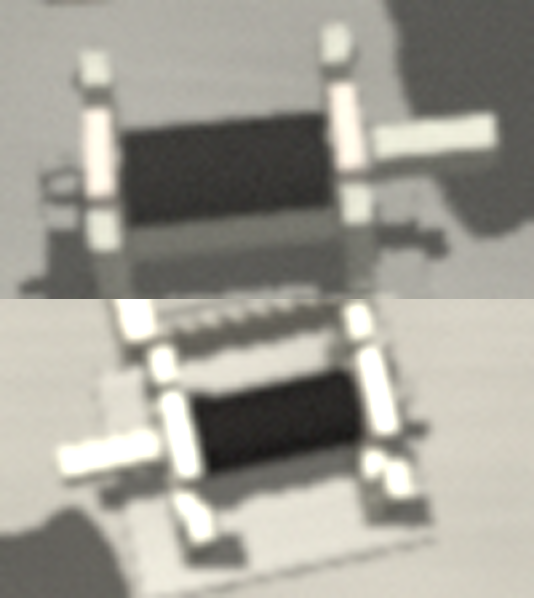

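Both views show the axle seated. The handle stands outside the near block, about 6–7 mm off it, which is the collar's thickness. The nose shows beyond the far block at (60,185) in the scene half and (415,430) in the top half. The gripper is clear, so I'm handing in.

```bash
python3 -c "
from h import *
print(arm.get_obs()['time_s']);print(arm.close_job())"
```

```text
25.95
the job is handed in; nothing more can be done
None
```

The axle is threaded through the near block, roller and far block, released, and the job is handed in at about 26 s of the 72 s allowed. I took the steel and aluminium axle from the rack, not the yellow look-alike.

- **Insertion force:** the readings after each move stayed at about 1–2 N while threading and reached about 9 N when the collar met the near block. Force is only read at the end of each move, so short peaks between readings would not show.
- **Seating:** the tool stopped dead at 151 mm by my measured mouth position, against the 150 mm expected.
- **Last pictures:** the nose sticks out past the far block. The handle stands about 6–7 mm off the near block, which fits the 6 mm collar lying flush. At about 3 mm per pixel they could not show a gap under about 1 mm, so flushness rests mainly on the felt contact.
- **After release:** the gripper is well clear and the wrist force is about zero. My moves kept clear of the other things on the counter, but I did not re-measure where they lie.

The two cameras' first network readings of the axle disagreed by about 1 cm. I used positions measured from enlarged crops instead, which agreed to about 3 mm for the handle and blocks.

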